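# Swap the contactor at the back of the stock bin

### The job

The black contactor at the back of the blue stock bin has been superseded. Stand the two capacitors in front of it on the green mat, lift the black contactor out and set it base down in the yellow returns tray, and put the new white contactor from the delivery carton in its place, facing square to the bin as the old one did. Then stand each capacitor back in the bin where it was, and leave the red filter drier alone.

Things in the scene. Friction and masses are not known exactly. Their poses are not given: they have to be found in the camera images.
- cap_round_center (a point): Round capacitor, bare aluminium can, black top: 50 mm diameter, 125 high (can 119), terminals 9 more. In the left or right half of the bin, about 10 in front of the black contactor. Point: on its axis, 62.5 above the underside; z up. 0.3 kg. Grip it high in the bin, 85 to 105 above its underside, fingers in front and behind (bin's x): they pass over the contactor; no finger room at its sides.
- cap_oval_center (a point): Oval capacitor, orange can, white top: 42 mm (its x) by 66 (its y) by 120 high (can 114), terminals 9 more. Stands in the other half of the bin, long side across the bin. Point: on its axis, 60 above the underside; z up. 0.3 kg. Grip it high in the bin, 85 to 105 above its underside, across its 42 width (bin's x); no finger room at its sides.
- old_contactor_center (a point): Old contactor, black housing, at the back of the bin behind both capacitors, long side across the bin, 37 clear behind it. Plate 50 x 92 x 4 mm, housing 50 x 78 up to 52 high, arc chamber 32 x 44 on top up to 66; grip the housing across its 50 width (its x), about 34 up. Point: on the axis, 33 above the underside; y along the 92 length, z up. 0.3 kg.
- new_contactor_center (a point): New contactor, white housing, base down amid an open delivery carton (180 long, roughly along the part's x, 140 wide; walls 38 high, floor 4 thick). Plate 50 x 92 x 4 mm, housing 50 x 78 up to 52 high, arc chamber 32 x 44 on top up to 66; grip the housing across its 50 width (its x), about 34 up. Point: on the axis, 33 above the underside; y along the 92 length, z up. 0.3 kg.
- stock_bin: Blue open-fronted bin, fixed, 240 mm (x) by 168 (y); walls and floor 4 thick, sides and rear 65 high, front lip 28. Origin under its centre on the bench; x to its rear wall, y to its left. The contactor's place is centred at x +53, y 0; the capacitors' places near x -8, y +38 and -38. Two small cartons, up to 30 high, stay in its front.
- side_mat: Green mat, the side area, fixed flat on the bench: 140 mm (x) by 190 (y), 4 thick. Origin under its centre on the bench, x and y along its sides, z up. Room for both capacitors side by side along its y.
- returns_tray: Yellow returns tray, empty, fixed: 140 mm (x) by 180 (y) outside, walls 4 thick and 32 high, floor 4 thick. Origin under its centre on the bench, x and y along its sides. Fits best with the contactor's length along the tray's x, fingers along its y.
- filter_drier: Bystander: red filter drier standing loose on the bench beside a closed carton (100 x 75 mm, 70 high), 54 mm diameter, 130 high with its copper stub; origin in the middle of its underside, z up. To be left alone.
Not all that is in view belongs to the job. Leave any purple look-alike of the part that bears cap_oval_center alone.

How it is judged (in metres and radians):
On the way, in this order (a step that is already met when the one before it is completed fails the run):
1. both capacitors stand upright on the green mat (x of cap_round_center in the frame of side_mat between -0.075 and 0.075 m and y of cap_round_center in the frame of side_mat between -0.1 and 0.1 m and z of cap_round_center in the frame of side_mat below 0.0745 m and angle between each of cap_round_center, cap_oval_center's own z axis and vertical below 0.1 rad and x of cap_oval_center in the frame of side_mat between -0.075 and 0.075 m and y of cap_oval_center in the frame of side_mat between -0.1 and 0.1 m and z of cap_oval_center in the frame of side_mat below 0.072 m), for 0.2 s.
2. the black contactor stands base down in the yellow tray (x of old_contactor_center in the frame of returns_tray between -0.06 and 0.06 m and y of old_contactor_center in the frame of returns_tray between -0.08 and 0.08 m and z of old_contactor_center in the frame of returns_tray below 0.045 m and angle between old_contactor_center's own z axis and vertical below 0.1 rad), for 0.2 s.
3. the white contactor stands in the black one's place at the back of the bin (x of new_contactor_center in the frame of stock_bin between 0.038 and 0.068 m and y of new_contactor_center in the frame of stock_bin between -0.015 and 0.015 m and z of new_contactor_center in the frame of stock_bin below 0.045 m and angle between new_contactor_center's own z axis and vertical below 0.1 rad and angle between the y axis of new_contactor_center and the y axis of stock_bin, either way round below 0.25 rad), for 0.2 s.
At the end, for the whole second after the job is handed in: Capacitors upright within 15 mm of their starts, the oval one square to 0.3 rad; black contactor base down in the yellow tray; white one base down in the bin's rear place within 15 mm each way, square to 0.25 rad; drier standing within 30 mm of its start; all at rest (all of step 2 and all of step 3 and distance of each of cap_round_center, cap_oval_center from where it was at the start of the episode below 0.015 m and angle between each of cap_round_center, cap_oval_center's own z axis and vertical below 0.1 rad and angle between the y axis of cap_oval_center and the y axis of stock_bin, either way round below 0.3 rad and distance of filter_drier from where it was at the start of the episode below 0.03 m and angle between filter_drier's own z axis and vertical below 0.2 rad and linear speed of each of cap_round, cap_oval, old_contactor, new_contactor below 0.02 m/s); the robot touches nothing.
It fails at once if a capacitor was tipped over (angle between any of cap_round_center, cap_oval_center's own z axis and vertical above 0.7 rad).
It fails at once if a contactor was tipped over (angle between any of old_contactor_center, new_contactor_center's own z axis and vertical above 0.7 rad).
It fails at once if the filter drier was disturbed (distance of filter_drier from where it was at the start of the episode above 0.03 m or angle between filter_drier's own z axis and vertical above 0.5 rad).
It also fails if it takes over 136 s, if anything falls off the work surface, if the arm or the gripper's body presses on something with over 40 N, if the wrist force passes 120 N, or if a joint passes its speed limit or range.

### The arm

A 6-joint arm with a two-finger parallel gripper is mounted at the origin on the work surface. World frame = base frame: x ahead of the robot, y to its left, z up, the work surface at z = 0. Lengths are in mm, angles in rad, forces in N, time in s.
With the tool pointing down it reaches from about 400 to 925 mm from the base axis. Payload 12.5 kg.
Tool frame: the origin (TCP) lies at the very end of the fingers, on their centre line; the grasp point (between the pads) lies env.grip_point_offset behind it (env.grip_point_offset is the distance from the TCP to the grasp point, in mm); z points along the fingers, y is the direction in which the jaws open and shut (so a half turn about z gives the same grasp; the last joint's range is limited). The gripper opens to 95 mm and grips with 3 to 60 N. Pads are 20 mm wide; open, the fingers measure 119 mm over their backs; the gripper's body (75 mm by 180 mm) begins 59 mm behind the grasp point.
Start: joints at [-1.27, 0.491, 1.559, -0, 1.092, -0.106], TCP at [247.319, -574.003, 214.661] pointing down, gripper open.
Joint ranges: [-3.1, 3.1], [-0.84, 2.19], [0.05, 2.79], [-1.13, 4.28], [0.06, 2.93], [-2.69, 2.69]. Speed limits (rad/s): [2.22, 2.22, 2.79, 3.14, 3.14, 3.14].

### API

Orientations are given as a rotation vector (axis times angle).
In Python, from workcell import monitor, camera, env gives the robot as it stands.
- The arm moves only by the tool carry_out, never from a script. Its argument "rows" is a list of rows, each a list of 6 numbers: the shift along the tool's x, y, z in mm, then the turn, a rotation vector about the tool's x, y, z in rad. In form: [[x, y, z, ax, ay, az], ...]. A call has 1 to 20 rows; each row is the pose to reach, as a shift and turn from the pose commanded when the call began, along the tool's axes at that moment; what a row does not reach only later rows make up. A row lasts 1/10 s, in which the tool goes at most 50 mm and 8.59 degrees, less where a joint would pass 70% of its speed; a pose out of reach is approached as far as the arm can. A call with a gripper value outside its range is refused whole. "grip" is the opening, from 0 (shut) to 1 (fully open), set as the call begins (left out, the last holds). The fingers move at their own pace and stop on an object; "squeeze" is the grip in N (left out, the last holds). Time passes only in rows, so rows that repeat a pose let the fingers close. It gives the time, the measured TCP pose, the force and the opening at its end, in the units of the state.
- monitor.read_state(): the state, without advancing time (a new reading comes with each control period).
- camera(name): name is "scene" or "side" or "wrist"; returns a dict with "color" (480x640x3 uint8, blue, green, red), "depth" (480x640 float32, mm along the optical axis (not along the pixel's ray), 0 where there is no reading), "camera_matrix" (3x3 intrinsics, pixels), "eye" and "attitude" of the camera in the world. Camera axes: x right, y up, looking along -z (the intrinsics and any distortion apply to the point x, -y, -z); pixel columns grow to the right and rows downward; lengths in mm; the calibration is good to about 2 mm. The wrist camera is an equidistant fisheye: a pixel r from the principal point sees the ray r / f radians off the axis. A picture is of the moment at which its call begins.
- env.job_done(): hands the job in, once; it reports no verdict.
The state is a dict: "t": time; "joint_positions": joint angles; "qvel": joint speeds; "joint_torque": joint torques, N m; "tool_pos": TCP position; "orientation": TCP orientation; "contact_force": force on the tool from outside, world axes, zero at the start; "torque": the same for the moment, N m; "grip_width": opening from 0.0 (shut) to 1.0 (fully open).
Only numpy, scipy, OpenCV 4.12 (cv2) and the standard library are available. Lean on these libraries where they do the work, as an engineer would, in place of code of your own. Each camera call takes 0.05 s, during which the arm holds its last target. There are 200 camera calls.

## Working session

There is one attempt and no reset: what is moved stays moved. The work goes in short steps, Python scripts to look and compute and a tool call to move; the robot and the scene stay as the last step left them, time stands still between calls to the robot, and variables do not carry over. Pictures are saved under pics/ and viewed, about 12 in all and at most 16, crops included, and the job is handed in when it is done.

Besides the shell and the picture viewer there is one more tool, called after "Call:" by a JSON object that holds its "api" and its "payload". carry_out: Moves the arm, as the interface text tells. Its arguments: {"type":"object","properties":{"rows":{"type":"array"},"grip":{"type":"number"},"squeeze":{"type":"number"}},"required":["rows"]}

```bash
ls; mkdir -p pics; cat > h.py <<'E'
import numpy as np, cv2
from scipy.spatial.transform import Rotation as R
from workcell import monitor, camera, env
def cloud(c):
    K=np.array(c["camera_matrix"]);d=c["depth"];v,u=np.mgrid[:480,:640]
    p=np.stack([(u-K[0,2])/K[0,0]*d,-(v-K[1,2])/K[1,1]*d,-d],-1)
    a=np.array(c["attitude"]);A=a if a.shape==(3,3) else R.from_rotvec(a).as_matrix()
    return p@A.T+np.array(c["eye"])
E
python3 - <<'E'
from h import *
print(monitor.read_state(), env.grip_point_offset)
for n in ["scene","side"]:
    c=camera(n);cv2.imwrite(f"pics/{n}0.png",c["color"]);np.savez(f"{n}0.npz",**c)
    print(n,c["eye"],c["attitude"],c["camera_matrix"],c.keys())
E
```

```text
pics
{'t': 0.0, 'joint_positions': array([-1.26957783e+00,  4.91538245e-01,  1.55943621e+00,  5.51524509e-06,
        1.09168210e+00, -1.05584951e-01]), 'qvel': array([ 0.00134334, -0.00085428,  0.0014163 ,  0.00018078, -0.00073094,
       -0.00094979]), 'joint_torque': array([ 1.45125647e-03, -6.12651014e+01, -2.58175439e+01,  6.92980131e-02,
        4.83199744e-02, -9.55431301e-05]), 'tool_pos': array([ 247.25856194, -573.75708532,  214.07954468]), 'orientation': array([-3.07579235e+00, -6.34390396e-01,  1.55507487e-04]), 'contact_force': array([-0.28316482,  0.06011312,  0.54034186]), 'torque': array([-0.00544983, -0.05827687, -0.01334157]), 'grip_width': 1.0000246228335863} 18.8
scene [1058.85435483  459.18110477  719.95509564] [0.39084866 0.88620536 2.14317766] [[492.12863281   0.         323.26041011]
 [  0.         492.12863281 235.80549014]
 [  0.           0.           1.        ]] dict_keys(['color', 'depth', 'camera_matrix', 'eye', 'attitude'])
side [  3.58646283 684.4332745  831.13984885] [ 0.38492417 -1.0230009  -2.23840203] [[594.65847953   0.         321.49418705]
 [  0.         594.65847953 231.13045364]
 [  0.           0.           1.        ]] dict_keys(['color', 'depth', 'camera_matrix', 'eye', 'attitude'])
```

View pics/scene0.png

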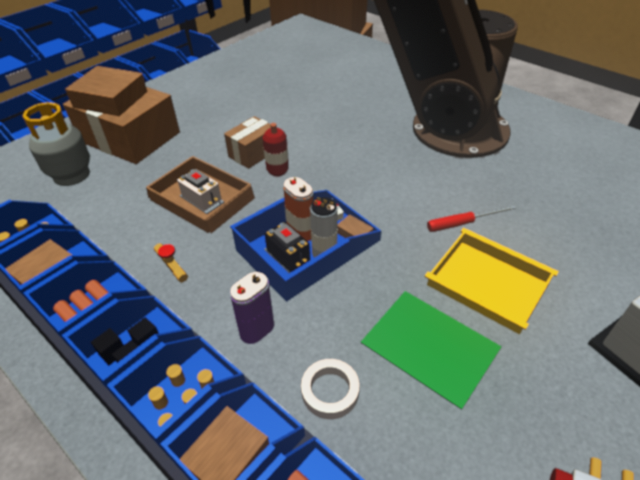

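View pics/side0.png

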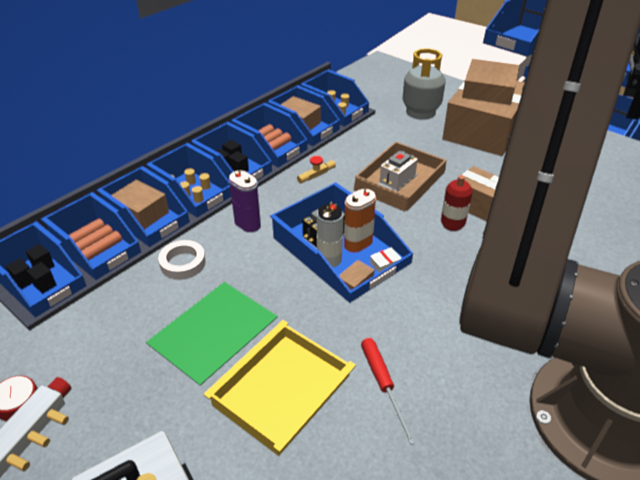

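The scene shows: black contactor (288,245), orange oval can (298,205), round can (323,222), white contactor in carton (200,190), and drier (275,150). The green mat is at (430,345) and the yellow tray at (492,278). The only oval look-alike is the purple can at (253,305). The orange can standing in the bin fits the description.

```bash
cat >> h.py <<'E'
def fused(tag="0"):
    P=[];C=[]
    for n in ["scene","side"]:
        c=np.load(f"{n}{tag}.npz");p=cloud(c);ok=c["depth"]>0
        P.append(p[ok]);C.append(cv2.cvtColor(c["color"],cv2.COLOR_BGR2HSV)[ok])
    return P,C
def box(p):
    (c,s,a)=cv2.minAreaRect(p[:,:2].astype(np.float32)); return np.round(c,1),np.round(s,1),round(a,1)
E
python3 - <<'E'
from h import *
P,C=fused()
def rng(h,lo,hi): return np.all((h>=lo)&(h<=hi),1)
for i,n in enumerate(["scene","side"]):
    p,h=P[i],C[i]
    print(n)
    near=(abs(p[:,0]-650)<350)&(abs(p[:,1])<450)&(p[:,2]>-20)
    def sh(name,m):
        q=p[m&near]
        if len(q)>10:
            lo=np.percentile(q,2,0);hi=np.percentile(q,98,0)
            print(name,len(q),"med",np.median(q,0).round(1),"lo",lo.round(),"hi",hi.round(),"box",*box(q))
    sh("green",rng(h,[50,120,40],[75,255,255]))
    sh("yellow",rng(h,[22,180,60],[32,255,255])&(p[:,2]>-5)&(p[:,2]<45))
    sh("yelrim",rng(h,[22,180,60],[32,255,255])&(p[:,2]>25)&(p[:,2]<45))
    b=rng(h,[105,150,30],[125,255,255])
    sh("bluerim",b&(p[:,2]>58)&(p[:,2]<72)&(p[:,1]>-150))
    sh("orange",rng(h,[4,150,80],[14,255,255])&(p[:,2]>40))
    sh("red",rng(h,[0,150,50],[4,255,255])|rng(h,[174,150,50],[180,255,255]))
    sh("all z>95",(p[:,2]>95)&(p[:,2]<140))
E
```

```text
scene
green 8097 med [610.4 300.1   4.6] lo [539. 203.   2.] hi [672. 384.   7.] box [605.  292.4] [141.3 189.5] 2.4
yellow 6345 med [419.5 307.7   5.5] lo [351. 216.   2.] hi [501. 390.  34.] box [424.1 302.9] [156.8 187.1] 3.5
yelrim 1509 med [484.3 310.8  32.3] lo [346. 214.  27.] hi [504. 395.  35.] box [424.1 302.9] [156.8 187.1] 3.5
bluerim 3467 med [910.3  15.1  65. ] lo [ 562. -135.   58.] hi [996. 264.  72.] box [767.3  62. ] [406.2 465.3] 90.0
orange 900 med [ 911.7 -187.1   43.4] lo [ 447. -234.   40.] hi [981. 281. 131.] box [672.   -2.7] [574.5 520.4] 6.9
red 954 med [435.4 -28.2  45.8] lo [ 304. -290.   15.] hi [792. 195. 126.] box [548.6 -48.7] [491.4 505.6] 0.7
all z>95 2947 med [573.3  29.3 119.7] lo [ 430. -240.   96.] hi [804.  69. 133.] box [573.1 -47.4] [492.1 166.2] 39.6
side
green 6381 med [600.3 301.3   4.7] lo [537. 204.   2.] hi [670. 385.   8.] box [603.9 293.8] [141.4 190.8] 2.4
yellow 540 med [453.6 354.7  19.5] lo [341. 215.   8.] hi [494. 397.  32.] box [417.1 306.9] [147.8 182.8] 3.4
yelrim 176 med [412.3 314.4  29. ] lo [340. 215.  25.] hi [493. 397.  33.] box [416.7 307.2] [146.9 182.1] 3.4
bluerim 2035 med [897.2  60.2  64.8] lo [ 532. -133.   58.] hi [996. 391.  72.] box [751.8 151.3] [580.  496.3] 89.9
orange 491 med [535.  -33.   95.5] lo [ 433. -235.   45.] hi [766.  11. 133.] box [713.9  13.5] [810.1 282.9] 62.5
red 1511 med [ 415.  -205.8   29.5] lo [ 304. -248.   17.] hi [784. 194. 123.] box [522.9 -76.2] [399.4 587.7] 72.9
all z>95 2451 med [550.8  10.7 118.5] lo [ 415. -240.   96.] hi [791.  71. 133.] box [568.  -44.4] [495.5 167.4] 38.8
```

```bash
python3 - <<'E'
from h import *
P,C=fused()
p=np.vstack(P)
im=np.zeros((600,760,3),np.uint8); bg=[]
for n in ["scene","side"]:
    c=np.load(f"{n}0.npz");bg.append(c["color"][c["depth"]>0])
bg=np.vstack(bg)
m=(p[:,0]>380)&(p[:,0]<760)&(p[:,1]>-300)&(p[:,1]<150)&(p[:,2]>-5)&(p[:,2]<145)
q=p[m];b=bg[m];o=np.argsort(q[:,2]);q=q[o];b=b[o]
# up = +x ; left=+y ; 1.6px/mm
for (x,y,z),c in zip(q,b):
    cv2.circle(im,(int((150-y)*1.65),int((760-x)*1.55)),1,[int(v) for v in c],-1)
cv2.imwrite("pics/top.png",im)
from scipy.ndimage import label
def clus(z0,z1):
    k=(q[:,2]>z0)&(q[:,2]<z1);r=q[k]
    g=np.zeros((100,120),int);ix=((r[:,0]-380)/4).astype(int);iy=((r[:,1]+300)/4).astype(int);g[ix,iy]=1
    L,n=label(g,np.ones((3,3)))
    for j in range(1,n+1):
        s=r[L[ix,iy]==j]
        if len(s)>40: print(z0,z1,len(s),"med",np.median(s,0).round(1),*box(s))
clus(112,122);clus(59,70);clus(45,56);clus(33,42)
E
```

```text
112 122 95 med [ 434.8 -231.5  113.8] [ 431.8 -230.9] [35.8 35.7] 32.4
112 122 309 med [553.  -35.7 117.9] [549.6 -52.1] [66.2 46.7] 81.1
112 122 212 med [564.6  38.6 117.4] [563.6  29.2] [37.9 52.3] 85.8
112 122 267 med [749.8  55.3 119.6] [749.   50.4] [41.3 21.8] 89.9
59 70 180 med [ 424.8 -295.8   64.7] [ 430.2 -295.5] [ 8.7 90.7] 88.2
59 70 220 med [ 438.6 -214.8   64.6] [ 435.1 -228.1] [46.6 54.7] 87.8
59 70 1732 med [644.6   9.4  64.9] [603.4 -23.7] [183.6 170.2] 81.1
59 70 232 med [552.6 -35.8  64.8] [550.1 -49.9] [62.2 45.6] 81.9
59 70 211 med [565.3  38.6  64.7] [563.  28.] [42.5 53.6] 83.5
59 70 297 med [ 618.5 -269.5   64. ] [ 617.7 -274.2] [38.7 51.1] 0.0
59 70 306 med [627.3  -7.3  64.5] [620.3 -24.5] [75.3 41. ] 83.6
59 70 97 med [745.6  63.3  64.6] [746.1  56.3] [36.7 14.9] 67.9
45 56 160 med [ 424.2 -295.6   50.3] [ 429.8 -294.7] [ 9.6 88.5] 89.4
45 56 207 med [ 437.8 -214.6   50.4] [ 435.8 -226.3] [40.9 54.4] 82.3
45 56 102 med [507.3 -90.5  49.5] [508.8 -91.8] [ 7.6 70.1] 80.9
45 56 1193 med [645.7  16.7  50. ] [585.5 -20.5] [171.8 202.9] 81.0
45 56 214 med [555.  
[... 280 characters left out ...]
6.6  57.4] [40.2 15.7] 66.5
33 42 95 med [ 415.9 -295.3   37. ] [ 412.7 -295.2] [ 7.3 54.6] 88.8
33 42 144 med [ 435.7 -215.4   37.4] [ 435.3 -226.8] [55.1 38.2] 1.4
33 42 162 med [479.  -86.6  36.7] [490.8 -87.5] [  9.8 106.6] 84.3
33 42 1039 med [637.1  47.4  37.4] [570.8 -18. ] [171.5 233.1] 81.6
33 42 173 med [554.3 -35.1  37.4] [550.6 -46.7] [53.5 45.5] 83.6
33 42 863 med [ 610.1 -211.6   37.1] [ 610.3 -249.5] [146.3 104.8] 2.1
33 42 123 med [554.2  34.3  38.1] [563.1  28.4] [36.3 53.7] 81.8
33 42 203 med [ 618.2 -252.8   37.9] [ 617.8 -270.9] [56.3 53.6] 89.9
33 42 184 med [636.9  10.2  37.4] [636.8 -17.6] [43.1 91.9] 23.2
33 42 82 med [744.9  64.3  37.4] [745.4  57.6] [36.  15.6] 64.6
```

View pics/top.png

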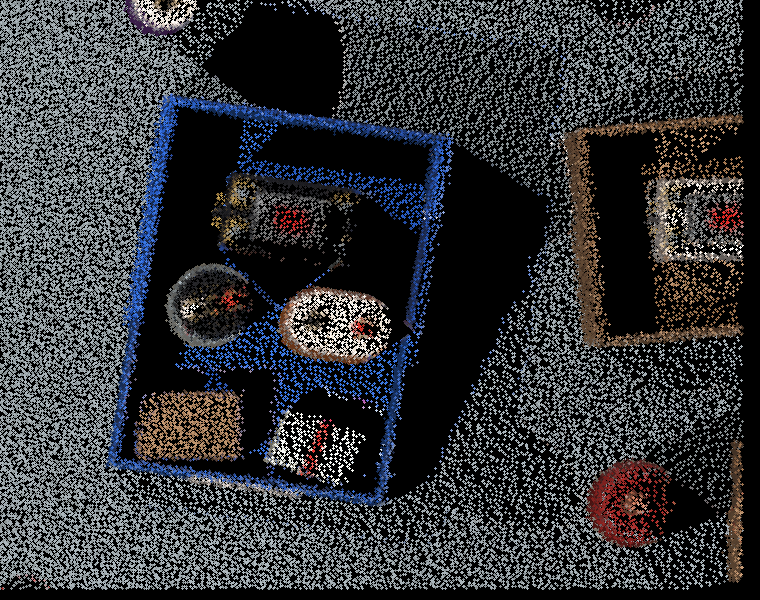

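The top view shows everything in the bin. The round can is at (212,305), the oval at (335,325), the old contactor at (290,220), and the white one is cut off at the right edge. I need the carton unclipped, plus the heights along the approach path.

```bash
cat >> h.py <<'E'
def go(x,y,zg,yaw):
    """row (tool axes) from the present pose to grasp point x,y,zg with tool y at yaw deg (nearest half turn not applied)"""
    s=monitor.read_state();A=R.from_rotvec(s["orientation"])
    d=A.inv().apply(np.array([x,y,zg-env.grip_point_offset])-s["tool_pos"])
    ya=A.apply([0,1,0]);cur=np.degrees(np.arctan2(ya[1],ya[0]))
    B=R.from_matrix(np.array([[np.sin(np.radians(yaw)),np.cos(np.radians(yaw)),0],[-np.cos(np.radians(yaw)),np.sin(np.radians(yaw)),0],[0,0,-1]]))
    print("row",d.round(1),(A.inv()*B).as_rotvec().round(4),"cur yaw",cur.round(2),"grasp now",(s["tool_pos"]+A.apply([0,0,-env.grip_point_offset])).round(1))
E
python3 - <<'E'
from h import *
P,C=fused();p=np.vstack(P)
m=(p[:,0]>480)&(p[:,0]<760)&(p[:,1]<-180)&(p[:,1]>-450)
for a,b in [(30,42),(45,54),(60,69)]:
    q=p[m&(p[:,2]>a)&(p[:,2]<b)]; print(a,len(q),*box(q),np.percentile(q,[1,50,99],0).round().tolist())
q=p[m&(p[:,2]>45)&(p[:,2]<54)&(abs(p[:,0]-618)<45)&(abs(p[:,1]+285)<70)];print(*box(q))
m=(p[:,2]>160)&(p[:,1]<100)&(p[:,1]>-800)&(p[:,0]>200)&(p[:,0]<900)
q=p[m];print(len(q),np.percentile(q,[2,50,98],0).round() if len(q) else "")
go(563.6,28.5,225,-8.7)
E
```

```text
30 2254 [ 615. -295.] [143.7 195.6] 5.5 [[539.0, -391.0, 30.0], [616.0, -266.0, 36.0], [691.0, -198.0, 41.0]]
45 257 [ 617.7 -287. ] [53.1 92.3] 0.5 [[592.0, -327.0, 45.0], [618.0, -254.0, 50.0], [644.0, -245.0, 54.0]]
60 265 [ 614.6 -287.6] [44.6 75.5] 1.7 [[601.0, -325.0, 60.0], [619.0, -271.0, 64.0], [636.0, -253.0, 69.0]]
[ 617.7 -287. ] [53.1 92.3] 0.5
25360 [[ 202. -655.  161.]
 [ 245.    1.  361.]
 [ 748.   94.  571.]]Traceback (most recent call last):
  File "<stdin>", line 9, in <module>
  File "h.py", line 22, in go
    B=R.from_matrix(np.array([[np.sin(np.radians(yaw)),np.cos(np.radians(yaw)),0],[-np.cos(np.radians(yaw)),np.sin(np.radians(yaw)),0],[0,0,-1]]))
  File "scipy/spatial/transform/_rotation.pyx", line 1143, in scipy.spatial.transform._rotation.Rotation.from_matrix
ValueError: Non-positive determinant (left-handed or null coordinate frame) in rotation matrix 0: [[-0.15126082  0.98849389  0.        ]
 [-0.98849389 -0.15126082  0.        ]
 [ 0.          0.         -1.        ]].
```

```bash
sed -i 's/np.array(\[\[np.sin.*$/np.array([[-np.sin(np.radians(yaw)),np.cos(np.radians(yaw)),0],[np.cos(np.radians(yaw)),np.sin(np.radians(yaw)),0],[0,0,-1]]))/' h.py
python3 - <<'E'
from h import *
go(563.6,28.5,240,-8.7)
go(618,-272,240,-8.7)
P,C=fused();p=np.vstack(P)
q=p[(p[:,2]>130)&(p[:,1]<-300)&(p[:,0]>200)&(p[:,0]<900)];print(len(q),np.percentile(q,[2,50,98],0).round())
c=[np.load(f"{n}0.npz")["color"] for n in("scene","side")]
a=cv2.resize(c[0][130:300,130:400],None,fx=2.9,fy=2.9)[:300,:400];
a=cv2.resize(c[0][150:240,140:260],(400,300));b=cv2.resize(c[1][130:220,340:460],(400,300))
cv2.imwrite("pics/carton.png",np.hstack([a,b]))
E
```

```text
row [ 528.8 -428.    -6.6] [-8.0000e-04 -6.0000e-04 -1.0122e+00] cur yaw -66.69 grasp now [ 247.3 -573.8  232.9]
row [ 459.9 -130.5   -6.9] [-8.0000e-04 -6.0000e-04 -1.0122e+00] cur yaw -66.69 grasp now [ 247.3 -573.8  232.9]
6530 [[ 227. -693.  131.]
 [ 598. -597.  160.]
 [ 792. -487.  333.]]
```

View pics/carton.png

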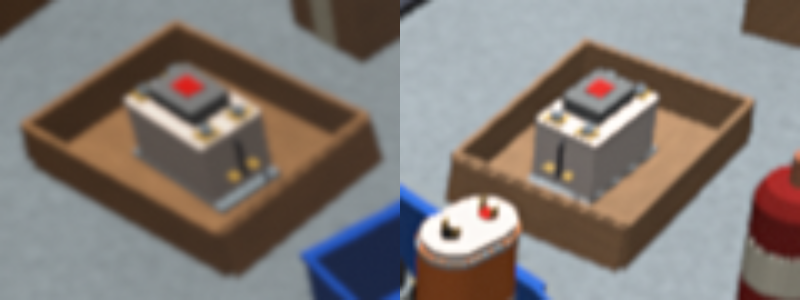

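The carton crop shows the white contactor at scene (200,190), base down, with its long side roughly along world y. It's the only white one. I'm moving above the round capacitor.

Call:
{"api": "carry_out", "payload": {"rows": [[132, -107, -2, 0, 0, -0.25], [264, -214, -3, 0, 0, -0.5], [396, -321, -5, 0, 0, -0.75], [528.8, -428, -6.6, 0, 0, -1.012], [528.8, -428, -6.6, 0, 0, -1.012], [528.8, -428, -6.6, 0, 0, -1.012], [528.8, -428, -6.6, 0, 0, -1.012], [528.8, -428, -6.6, 0, 0, -1.012], [528.8, -428, -6.6, 0, 0, -1.012], [528.8, -428, -6.6, 0, 0, -1.012], [528.8, -428, -6.6, 0, 0, -1.012], [528.8, -428, -6.6, 0, 0, -1.012], [528.8, -428, -6.6, 0, 0, -1.012], [528.8, -428, -6.6, 0, 0, -1.012], [528.8, -428, -6.6, 0, 0, -1.012], [528.8, -428, -6.6, 0, 0, -1.012], [528.8, -428, -6.6, 0, 0, -1.012], [528.8, -428, -6.6, 0, 0, -1.012]], "grip": 1, "squeeze": 25}}

```text
t: 1.9
tool_pos: [563.3, 27.3, 221.3]
orientation: [2.385, 2.045, -0.0]
contact_force: [-1.1, 0.0, -0.1]
grip_width: 1.004
```

```bash
python3 - <<'E'
from h import *
c=camera("wrist");np.savez("w1.npz",**c);cv2.imwrite("pics/w1.png",c["color"])
print(c["eye"],c["camera_matrix"]);go(563.6,28.5,240,-8.7)
E
```

```text
[575.10110771 107.61245358 392.32893223] [[371.64829954   0.         321.5511361 ]
 [  0.         371.64829954 237.9790215 ]
 [  0.           0.           1.        ]]
row [1.2 0.1 0.1] [ 0.0001  0.0002 -0.0016] cur yaw -8.79 grasp now [563.4  27.3 240.1]
```

View pics/w1.png

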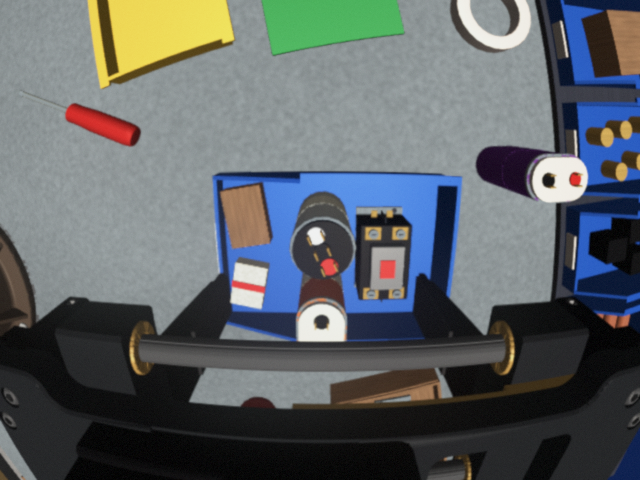

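The wrist view shows the round can's top at (322,248), the oval at (322,318), the old contactor at (385,265), and the bin rim from (215,175) to (460,178). I'll use it to refine the can and contactor positions.

```bash
cat >> h.py <<'E'
def wcloud(c):
    K=np.array(c["camera_matrix"]);d=c["depth"];v,u=np.mgrid[:480,:640]
    x=(u-K[0,2])/K[0,0];y=(v-K[1,2])/K[1,1];t=np.hypot(x,y)+1e-9;k=np.tan(np.minimum(t,1.5))/t
    p=np.stack([x*k*d,-y*k*d,-d],-1);a=np.array(c["attitude"]);A=a if a.shape==(3,3) else R.from_rotvec(a).as_matrix()
    return p@A.T+np.array(c["eye"])
E
python3 - <<'E'
from h import *
c=np.load("w1.npz");p=wcloud(c)
for v,u in [(248,310),(265,385),(230,400),(240,245),(150,350)]: print(u,v,p[v,u].round(1))
v,u=np.mgrid[:480,:640]
m=(c["depth"]>0)&(p[...,2]>110)&(p[...,2]<140)&(u>280)&(u<365)&(v>200)&(v<290);print("round",*box(p[m]))
m=(c["depth"]>0)&(p[...,2]>44)&(p[...,2]<75)&(u>352)&(u<412)&(v>205)&(v<305);print("contactor",*box(p[m]))
h=cv2.cvtColor(c["color"],cv2.COLOR_BGR2HSV)
b=(h[...,0]>105)&(h[...,0]<125)&(h[...,1]>150)&(u>205)&(u<470)&(v>160)&(v<345)
m=b&(p[...,2]>60)&(p[...,2]<69);print("rim",m.sum(),*box(p[m]),p[m].min(0),p[m].max(0))
P,C=fused();q=np.vstack(P)
q=q[(q[:,2]>60)&(q[:,2]<69)];B=R.from_euler('z',8.7,degrees=True);z=B.apply(q-[567.5,-17.5,0])
for nm,k in [("rear",(abs(z[:,0]-118)<12)&(abs(z[:,1])<75)),("left",(abs(z[:,1]-82)<12)&(z[:,0]>-30)&(z[:,0]<100)),("right",(abs(z[:,1]+82)<12)&(z[:,0]>-30)&(z[:,0]<100))]:
    s=z[k];a=s[:,1] if nm=="rear" else s[:,0];o=s[:,0] if nm=="rear" else s[:,1]
    print(nm,len(s),np.polyfit(a,o,1).round(3),np.percentile(o,[5,50,95]).round(1))
E
```

```text
310 248 [553.8  23.6 129.6]
385 265 [615.4 -22.3  70.9]
400 230 [634.3   6.5  61.6]
245 240 [480.5  10.5  30.1]
350 150 [601.7  82.5   1.2]
round [562.4  21.6] [48.4 50.4] 86.3
contactor [616.8 -25.8] [89.  50.6] 82.5
rim 2522 [603.2 -21.7] [172.4 164.7] 81.5 [ 509.3379198  -114.04624808   60.00371125] [696.92610882  73.10881017  68.84467918]
rear 424 [3.00000e-03 1.16277e+02] [112.9 116.3 119.1]
left 602 [-2.0000e-03  8.4074e+01] [78.6 84.3 88.6]
right 373 [ -0.    -84.621] [-90.2 -84.1 -80.2]
```

```bash
python3 - <<'E'
from h import *
go(562.5,21.8,101,-8.7)
E
```

```text
row [ -5.5  -0.  139.1] [ 0.0001  0.0002 -0.0016] cur yaw -8.79 grasp now [563.4  27.3 240.1]
```

Call:
{"api": "carry_out", "payload": {"rows": [[-5.5, 0, 20, 0, 0, 0], [-5.5, 0, 45, 0, 0, 0], [-5.5, 0, 70, 0, 0, 0], [-5.5, 0, 95, 0, 0, 0], [-5.5, 0, 115, 0, 0, 0], [-5.5, 0, 130, 0, 0, 0], [-5.5, 0, 139, 0, 0, 0], [-5.5, 0, 139, 0, 0, 0], [-5.5, 0, 139, 0, 0, 0]]}}

```text
t: 2.85
tool_pos: [563.0, 22.6, 82.7]
orientation: [2.384, 2.046, 0.001]
contact_force: [-0.4, 0.1, -0.9]
grip_width: 1.001
```

Call:
{"api": "carry_out", "payload": {"rows": [[0, 0, 0, 0, 0, 0], [0, 0, 0, 0, 0, 0], [0, 0, 0, 0, 0, 0], [0, 0, 0, 0, 0, 0], [0, 0, 0, 0, 0, 0], [0, 0, 0, 0, 0, 0], [0, 0, 0, 0, 0, 0], [0, 0, 0, 0, 0, 0]], "grip": 0}}

```text
t: 3.65
tool_pos: [562.8, 22.8, 82.2]
orientation: [2.384, 2.046, -0.0]
contact_force: [0.8, -0.1, 0.4]
grip_width: 0.517
```

```bash
python3 - <<'E'
from h import *
go(600,340,202,-8.7); go(600,340,102,-8.7); go(602,252,202,-8.7)
E
```

```text
row [ 319.1  -11.3 -101. ] [ 0.0001  0.0001 -0.0002] cur yaw -8.71 grasp now [562.8  22.8 101. ]
row [319.1 -11.3  -1. ] [ 0.0001  0.0001 -0.0002] cur yaw -8.71 grasp now [562.8  22.8 101. ]
row [ 232.4    4.  -101. ] [ 0.0001  0.0001 -0.0002] cur yaw -8.71 grasp now [562.8  22.8 101. ]
```

Call:
{"api": "carry_out", "payload": {"rows": [[0, 0, -8, 0, 0, 0], [0, 0, -25, 0, 0, 0], [0, 0, -45, 0, 0, 0], [0, 0, -65, 0, 0, 0], [0, 0, -85, 0, 0, 0], [0, 0, -100, 0, 0, 0], [20, -1, -105, 0, 0, 0], [50, -2, -105, 0, 0, 0], [85, -3, -105, 0, 0, 0], [120, -4, -105, 0, 0, 0], [155, -5, -105, 0, 0, 0], [190, -6, -105, 0, 0, 0], [225, -7, -105, 0, 0, 0], [255, -8, -105, 0, 0, 0], [280, -9, -105, 0, 0, 0], [300, -10, -105, 0, 0, 0], [312, -11, -105, 0, 0, 0], [318, -11, -105, 0, 0, 0], [318, -11, -105, 0, 0, 0]]}}

```text
t: 5.55
tool_pos: [599.9, 338.9, 187.1]
orientation: [2.383, 2.047, -0.001]
contact_force: [0.7, -0.5, -3.1]
grip_width: 0.527
```

Call:
{"api": "carry_out", "payload": {"rows": [[0, 0, 15, 0, 0, 0], [0, 0, 35, 0, 0, 0], [0, 0, 55, 0, 0, 0], [0, 0, 75, 0, 0, 0], [0, 0, 88, 0, 0, 0], [0, 0, 96, 0, 0, 0], [0, 0, 101, 0, 0, 0], [0, 0, 104, 0, 0, 0], [0, 0, 104, 0, 0, 0], [0, 0, 104, 0, 0, 0]]}}

```text
t: 6.55
tool_pos: [600.3, 339.0, 83.8]
orientation: [2.383, 2.046, 0.001]
contact_force: [0.4, -1.1, -2.7]
grip_width: 0.525
```

```bash
python3 - <<'E'
from h import *
c=camera("scene");cv2.imwrite("pics/s1.png",c["color"][120:420,200:540]);go(600,340,102,-8.7)
s=camera("side");cv2.imwrite("pics/s2.png",np.hstack([cv2.resize(c["color"][200:420,330:530],(400,440)),cv2.resize(s["color"][160:400,120:340],(400,440))]))
E
```

```text
row [ 1.  -0.5  0.6] [ 0.0009 -0.0004 -0.0001] cur yaw -8.71 grasp now [600.3 339.  102.6]
```

View pics/s2.png

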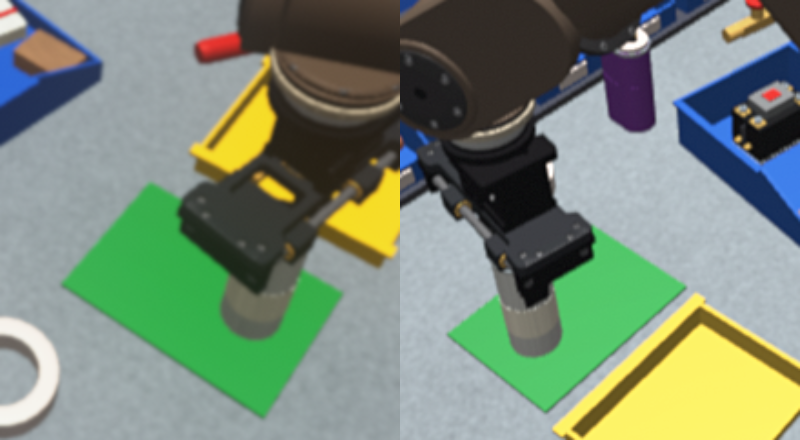

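The views show the round can upright in the gripper just over the mat, still hanging. Lower it slightly and release.

Call:
{"api": "carry_out", "payload": {"rows": [[0, 0, 1, 0, 0, 0], [0, 0, 1.2, 0, 0, 0], [0, 0, 1.2, 0, 0, 0]]}}

```text
t: 6.95
tool_pos: [600.2, 338.9, 82.3]
orientation: [2.383, 2.046, 0.001]
contact_force: [-0.6, 0.3, 0.2]
grip_width: 0.525
```

Call:
{"api": "carry_out", "payload": {"rows": [[0, 0, 0, 0, 0, 0], [0, 0, 0, 0, 0, 0], [0, 0, 0, 0, 0, 0], [0, 0, 0, 0, 0, 0], [0, 0, 0, 0, 0, 0], [0, 0, 0, 0, 0, 0], [0, 0, -10, 0, 0, 0], [0, 0, -35, 0, 0, 0], [0, 0, -70, 0, 0, 0], [0, 0, -100, 0, 0, 0], [0, 0, -115, 0, 0, 0], [0, 0, -115, 0, 0, 0]], "grip": 1}}

```text
t: 8.15
tool_pos: [600.7, 339.2, 199.4]
orientation: [2.383, 2.046, 0.006]
contact_force: [-0.2, 1.1, -0.8]
grip_width: 1.004
```

```bash
python3 - <<'E'
from h import *
go(551,-52.5,216,-8.7)
E
```

```text
row [-394.7   10.2    1.4] [ 0.0033 -0.002  -0.0001] cur yaw -8.71 grasp now [600.6 339.1 218.2]
```

Call:
{"api": "carry_out", "payload": {"rows": [[-30, 1, 0, 0, 0, 0], [-75, 2, 0, 0, 0, 0], [-120, 3, 0, 0, 0, 0], [-165, 5, 0, 0, 0, 0], [-210, 6, 0, 0, 0, 0], [-255, 7, 0, 0, 0, 0], [-300, 8, 0, 0, 0, 0], [-340, 9, 0, 0, 0, 0], [-370, 10, 0, 0, 0, 0], [-388, 10, 0, 0, 0, 0], [-395, 10, 0, 0, 0, 0], [-395, 10, 0, 0, 0, 0], [-395, 10, 0, 0, 0, 0]]}}

```text
t: 9.45
tool_pos: [550.1, -52.4, 196.5]
orientation: [-2.383, -2.046, 0.001]
contact_force: [-0.3, 0.3, 0.7]
grip_width: 0.998
```

```bash
python3 - <<'E'
from h import *
c=camera("wrist");p=wcloud(c);h=cv2.cvtColor(c["color"],cv2.COLOR_BGR2HSV)
m=(c["depth"]>0)&(abs(p[...,0]-551)<45)&(abs(p[...,1]+52)<50)&(p[...,2]>115)&(p[...,2]<127)&(h[...,2]>100);print("oval",m.sum(),*box(p[m]))
m=(c["depth"]>0)&(abs(p[...,0]-600)<45)&(abs(p[...,1]-340)<45)&(p[...,2]>118)&(p[...,2]<140);print("round",m.sum(),*(box(p[m]) if m.sum()>5 else ""))
go(551,-52.5,101,-8.7)
E
```

```text
oval 4211 [549.8 -55. ] [63.9 43.2] 80.8
round 0
row [ -0.2   1.  114.4] [-0.0006 -0.0001  0.0007] cur yaw -8.66 grasp now [550.1 -52.1 215.4]
```

Call:
{"api": "carry_out", "payload": {"rows": [[-1.5, 0.5, 20, 0, 0, 0], [-1.5, 0.5, 45, 0, 0, 0], [-1.5, 0.5, 70, 0, 0, 0], [-1.5, 0.5, 92, 0, 0, 0], [-1.5, 0.5, 107, 0, 0, 0], [-1.5, 0.5, 114, 0, 0, 0], [-1.5, 0.5, 114, 0, 0, 0], [-1.5, 0.5, 114, 0, 0, 0]]}}

```text
t: 10.3
tool_pos: [550.7, -54.3, 83.5]
orientation: [2.383, 2.047, 0.001]
contact_force: [0.3, -0.3, 0.6]
grip_width: 0.997
```

Call:
{"api": "carry_out", "payload": {"rows": [[0, 0, 0, 0, 0, 0], [0, 0, 0, 0, 0, 0], [0, 0, 0, 0, 0, 0], [0, 0, 0, 0, 0, 0], [0, 0, 0, 0, 0, 0], [0, 0, 0, 0, 0, 0], [0, 0, 0, 0, 0, 0], [0, 0, 0, 0, 0, 0], [0, 0, 0, 0, 0, 0]], "grip": 0}}

```text
t: 11.2
tool_pos: [550.4, -54.7, 83.0]
orientation: [2.384, 2.046, -0.0]
contact_force: [0.1, 0.2, -0.2]
grip_width: 0.442
```

```bash
python3 - <<'E'
from h import *
go(602,250,101,-8.7)
E
```

```text
row [309.    4.9   0.8] [-0.0001  0.0001 -0.0002] cur yaw -8.71 grasp now [550.4 -54.7 101.8]
```

Call:
{"api": "carry_out", "payload": {"rows": [[0, 0, -8, 0, 0, 0], [0, 0, -25, 0, 0, 0], [0, 0, -45, 0, 0, 0], [0, 0, -65, 0, 0, 0], [0, 0, -85, 0, 0, 0], [0, 0, -100, 0, 0, 0], [20, 0, -105, 0, 0, 0], [50, 1, -105, 0, 0, 0], [85, 2, -105, 0, 0, 0], [120, 2, -105, 0, 0, 0], [155, 3, -105, 0, 0, 0], [190, 3, -105, 0, 0, 0], [225, 4, -105, 0, 0, 0], [255, 4, -105, 0, 0, 0], [280, 5, -105, 0, 0, 0], [297, 5, -105, 0, 0, 0], [305, 5, -105, 0, 0, 0], [309, 5, -105, 0, 0, 0], [309, 5, -105, 0, 0, 0], [309, 5, -105, 0, 0, 0]]}}

```text
t: 13.2
tool_pos: [602.1, 249.1, 188.1]
orientation: [2.384, 2.045, -0.001]
contact_force: [-0.0, 0.8, -3.3]
grip_width: 0.443
```

Call:
{"api": "carry_out", "payload": {"rows": [[0, 0, 15, 0, 0, 0], [0, 0, 35, 0, 0, 0], [0, 0, 55, 0, 0, 0], [0, 0, 75, 0, 0, 0], [0, 0, 88, 0, 0, 0], [0, 0, 96, 0, 0, 0], [0, 0, 101, 0, 0, 0], [0, 0, 104, 0, 0, 0], [0, 0, 105, 0, 0, 0], [0, 0, 105, 0, 0, 0], [0, 0, 105, 0, 0, 0]]}}

```text
t: 14.3
tool_pos: [602.3, 250.1, 83.5]
orientation: [2.383, 2.046, 0.001]
contact_force: [-0.9, 0.6, -3.6]
grip_width: 0.438
```

```bash
python3 - <<'E'
from h import *
go(602,250,101,-8.7)
c=camera("scene");s=camera("side");cv2.imwrite("pics/s3.png",np.hstack([cv2.resize(c["color"][200:420,330:530],(400,440)),cv2.resize(s["color"][160:400,120:340],(400,440))]))
E
```

```text
row [-0.2 -0.3  1.3] [ 0.0008 -0.0002 -0.0001] cur yaw -8.7 grasp now [602.3 250.1 102.3]
```

View pics/s3.png

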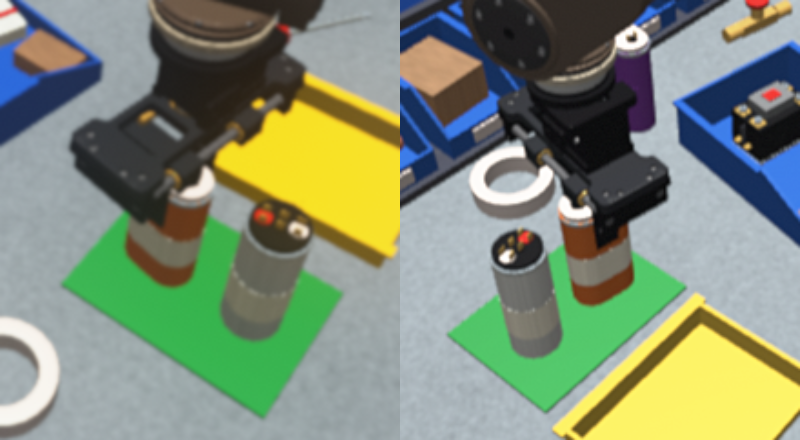

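Both cans are upright on the mat, with the oval still just held. Release it.

Call:
{"api": "carry_out", "payload": {"rows": [[0, 0, 1, 0, 0, 0], [0, 0, 1.5, 0, 0, 0], [0, 0, 1.5, 0, 0, 0]]}}

```text
t: 14.7
tool_pos: [602.3, 250.1, 83.0]
orientation: [2.383, 2.046, 0.002]
contact_force: [-4.3, -1.1, 9.4]
grip_width: 0.441
```

Call:
{"api": "carry_out", "payload": {"rows": [[0, 0, 0, 0, 0, 0], [0, 0, 0, 0, 0, 0], [0, 0, 0, 0, 0, 0], [0, 0, 0, 0, 0, 0], [0, 0, 0, 0, 0, 0], [0, 0, 0, 0, 0, 0], [0, 0, -10, 0, 0, 0], [0, 0, -35, 0, 0, 0], [0, 0, -70, 0, 0, 0], [0, 0, -100, 0, 0, 0], [0, 0, -115, 0, 0, 0], [0, 0, -115, 0, 0, 0], [0, 0, -115, 0, 0, 0]], "grip": 1}}

```text
t: 16.0
tool_pos: [601.9, 250.0, 196.4]
orientation: [2.384, 2.046, -0.0]
contact_force: [0.3, 0.1, -0.5]
grip_width: 0.997
```

```bash
python3 - <<'E'
from h import *
go(617.5,-25.5,216,-8.7)
E
```

```text
row [-269.9   57.1   -0.8] [ 0.0001  0.0001 -0.0001] cur yaw -8.71 grasp now [601.9 250.  215.2]
```

Call:
{"api": "carry_out", "payload": {"rows": [[-25, 5, 0, 0, 0, 0], [-65, 14, 0, 0, 0, 0], [-110, 23, 0, 0, 0, 0], [-155, 33, 0, 0, 0, 0], [-200, 42, 0, 0, 0, 0], [-235, 50, 0, 0, 0, 0], [-257, 55, 0, 0, 0, 0], [-266, 57, 0, 0, 0, 0], [-270, 57, 0, 0, 0, 0], [-270, 57, 0, 0, 0, 0], [-270, 57, 0, 0, 0, 0]], "grip": 0.78}}

```text
t: 17.1
tool_pos: [617.4, -24.4, 196.3]
orientation: [-2.382, -2.047, 0.0]
contact_force: [0.0, -0.2, 0.6]
grip_width: 0.781
```

```bash
python3 - <<'E'
from h import *
c=camera("wrist");p=wcloud(c);h=cv2.cvtColor(c["color"],cv2.COLOR_BGR2HSV);ok=c["depth"]>0
m=ok&(abs(p[...,0]-617)<45)&(abs(p[...,1]+25)<60)&(p[...,2]>50)&(p[...,2]<60)&~((h[...,0]>100)&(h[...,0]<130)&(h[...,1]>120));print("contactor",m.sum(),*box(p[m]))
go(617.5,-25.5,38,-8.7)
E
```

```text
contactor 2343 [617.7 -23.1] [83.  48.5] 81.9
row [ -1.2   0.2 177.2] [-0.0002 -0.      0.0012] cur yaw -8.63 grasp now [617.5 -24.3 215.2]
```

Call:
{"api": "carry_out", "payload": {"rows": [[0, 0, 25, 0, 0, 0], [0, 0, 60, 0, 0, 0], [0, 0, 95, 0, 0, 0], [0, 0, 120, 0, 0, 0], [0, 0, 140, 0, 0, 0], [0, 0, 155, 0, 0, 0], [0, 0, 167, 0, 0, 0], [0, 0, 175, 0, 0, 0], [0, 0, 177, 0, 0, 0], [0, 0, 177, 0, 0, 0], [0, 0, 177, 0, 0, 0]]}}

```text
t: 18.25
tool_pos: [618.0, -25.6, 20.2]
orientation: [2.383, 2.046, 0.001]
contact_force: [0.6, -0.4, 0.7]
grip_width: 0.779
```

Call:
{"api": "carry_out", "payload": {"rows": [[0, 0, 0, 0, 0, 0], [0, 0, 0, 0, 0, 0], [0, 0, 0, 0, 0, 0], [0, 0, 0, 0, 0, 0], [0, 0, 0, 0, 0, 0], [0, 0, 0, 0, 0, 0], [0, 0, 0, 0, 0, 0]], "grip": 0}}

```text
t: 18.95
tool_pos: [617.6, -25.5, 19.7]
orientation: [2.384, 2.046, 0.0]
contact_force: [-1.0, -0.6, 3.5]
grip_width: 0.523
```

Call:
{"api": "carry_out", "payload": {"rows": [[0, 0, -8, 0, 0, 0], [0, 0, -25, 0, 0, 0], [0, 0, -50, 0, 0, 0], [0, 0, -80, 0, 0, 0], [0, 0, -110, 0, 0, 0], [0, 0, -140, 0, 0, 0], [0, 0, -165, 0, 0, 0], [0, 0, -177, 0, 0, 0], [0, 0, -177, 0, 0, 0]]}}

```text
t: 19.85
tool_pos: [617.9, -25.5, 197.7]
orientation: [2.382, 2.045, 0.002]
contact_force: [-0.4, -0.2, -3.4]
grip_width: 0.522
```

```bash
python3 - <<'E'
from h import *
go(421,305,215,93.4);print(monitor.read_state()["joint_positions"].round(2))
P,C=fused()
for i in (0,1):
    p,h=P[i],C[i];m=(h[:,0]>20)&(h[:,0]<34)&(h[:,1]>120)&(abs(p[:,0]-421)<90)&(abs(p[:,1]-305)<110)&(p[:,2]>1)&(p[:,2]<40)
    print(i,*box(p[m]),*box(p[m&(p[:,2]<10)]))
E
```

```text
row [ 296.9 -244.7    1. ] [ 1.5000e-03  2.0000e-03 -1.7821e+00] cur yaw -8.71 grasp now [617.9 -25.5 216.5]
[-0.15  0.5   1.6  -0.    1.05  0.  ]
0 [417.2 299.8] [171.1 195. ] 3.5 [413.3 296.4] [164.8 186.9] 4.1
1 [422.8 303.3] [158.6 191.4] 3.4 [422.  304.7] [140.3 179.6] 3.6
```

Call:
{"api": "carry_out", "payload": {"rows": [[15, -12, 0, 0, 0, -0.12], [40, -33, 0, 0, 0, -0.25], [65, -54, 0, 0, 0, -0.38], [90, -74, 0, 0, 0, -0.52], [115, -95, 0, 0, 0, -0.66], [140, -115, 0, 0, 0, -0.8], [165, -136, 0, 0, 0, -0.94], [190, -157, 0, 0, 0, -1.08], [215, -177, 0, 0, 0, -1.22], [240, -198, 0, 0, 0, -1.36], [262, -216, 0, 0, 0, -1.5], [280, -231, 0, 0, 0, -1.62], [291, -240, 0, 0, 0, -1.72], [297, -245, 0, 0, 0, -1.782], [297, -245, 0, 0, 0, -1.782], [297, -245, 0, 0, 0, -1.782], [297, -245, 0, 0, 0, -1.782]]}}

```text
t: 21.55
tool_pos: [420.5, 304.7, 195.9]
orientation: [0.09, -3.14, 0.001]
contact_force: [-0.2, 0.0, -2.4]
grip_width: 0.526
```

```bash
python3 - <<'E'
from h import *
go(421,305,39,93.4)
c=camera("wrist");cv2.imwrite("pics/w2.png",c["color"])
E
```

```text
row [ -0.7   0.4 175.7] [-0.0006 -0.0008 -0.0021] cur yaw 93.28 grasp now [420.5 304.7 214.7]
```

View pics/w2.png

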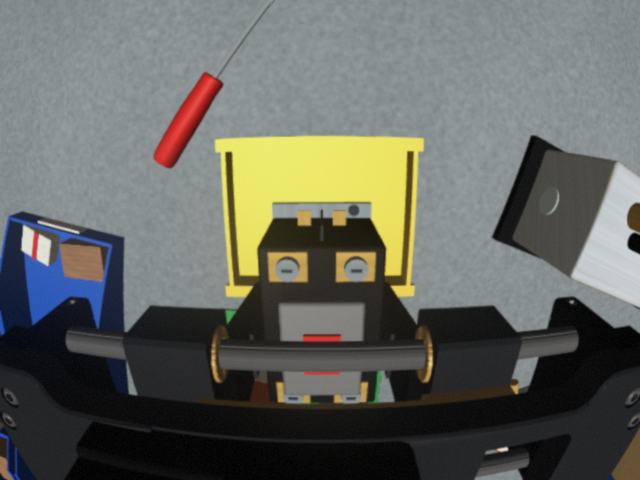

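The contactor is centred over the yellow tray (contactor 260–385 px, tray 217–423). Lower it.

Call:
{"api": "carry_out", "payload": {"rows": [[0, 0, 25, 0, 0, 0], [0, 0, 60, 0, 0, 0], [0, 0, 95, 0, 0, 0], [0, 0, 120, 0, 0, 0], [0, 0, 140, 0, 0, 0], [0, 0, 155, 0, 0, 0], [0, 0, 166, 0, 0, 0], [0, 0, 172, 0, 0, 0], [0, 0, 175, 0, 0, 0], [0, 0, 175, 0, 0, 0], [0, 0, 176, 0, 0, 0], [0, 0, 176, 0, 0, 0]]}}

```text
t: 22.8
tool_pos: [420.6, 305.3, 20.9]
orientation: [-0.093, 3.139, 0.0]
contact_force: [-0.3, 0.2, -3.0]
grip_width: 0.527
```

Call:
{"api": "carry_out", "payload": {"rows": [[0, 0, 0, 0, 0, 0], [0, 0, 0, 0, 0, 0], [0, 0, 0, 0, 0, 0], [0, 0, 0, 0, 0, 0], [0, 0, 0, 0, 0, 0], [0, 0, 0, 0, 0, 0], [0, 0, -10, 0, 0, 0], [0, 0, -35, 0, 0, 0], [0, 0, -75, 0, 0, 0], [0, 0, -115, 0, 0, 0], [0, 0, -155, 0, 0, 0], [0, 0, -175, 0, 0, 0], [0, 0, -180, 0, 0, 0], [0, 0, -180, 0, 0, 0]], "grip": 0.78}}

```text
t: 24.2
tool_pos: [420.3, 305.1, 201.0]
orientation: [-0.093, 3.139, 0.001]
contact_force: [-0.4, -0.0, 0.4]
grip_width: 0.782
```

```bash
python3 - <<'E'
from h import *
c=camera("wrist");p=wcloud(c);h=cv2.cvtColor(c["color"],cv2.COLOR_BGR2HSV);ok=c["depth"]>0
m=ok&(abs(p[...,0]-421)<70)&(abs(p[...,1]-305)<60)&(p[...,2]>48)&(p[...,2]<75);print("contactor in tray",m.sum(),*box(p[m]),np.percentile(p[m][:,2],[5,50,95]))
go(618,-285,216,2); go(618,-285,216,-8.7)
E
```

```text
contactor in tray 4890 [421.  306.1] [89.1 50.1] 3.7 [55.95094729 59.15081187 72.42529217]
row [-162.7 -600.7    2.9] [-8.0000e-04 -2.0000e-04  1.5951e+00] cur yaw 93.39 grasp now [420.  305.  218.7]
row [-162.7 -600.7    2.9] [-8.0000e-04 -1.0000e-04  1.7819e+00] cur yaw 93.39 grasp now [420.  305.  218.7]
```

The black contactor is in the tray, with its top at 72 mm as expected. Next, move over the carton.

Call:
{"api": "carry_out", "payload": {"rows": [[-8, -30, 0, 0, 0, 0.12], [-20, -74, 0, 0, 0, 0.25], [-32, -118, 0, 0, 0, 0.38], [-44, -162, 0, 0, 0, 0.52], [-56, -206, 0, 0, 0, 0.66], [-68, -250, 0, 0, 0, 0.8], [-80, -294, 0, 0, 0, 0.92], [-92, -338, 0, 0, 0, 1.04], [-104, -382, 0, 0, 0, 1.16], [-116, -426, 0, 0, 0, 1.28], [-128, -470, 0, 0, 0, 1.4], [-140, -514, 0, 0, 0, 1.5], [-150, -554, 0, 0, 0, 1.57], [-158, -582, 0, 0, 0, 1.595], [-162, -597, 0, 0, 0, 1.595], [-163, -600, 0, 0, 0, 1.595], [-163, -600, 0, 0, 0, 1.595], [-163, -600, 0, 0, 0, 1.595]]}}

```text
t: 26.05
tool_pos: [618.4, -282.7, 200.4]
orientation: [-2.18, -2.261, 0.0]
contact_force: [-0.1, 0.9, -0.8]
grip_width: 0.781
```

```bash
python3 - <<'E'
from h import *
c=camera("wrist");cv2.imwrite("pics/w3.png",c["color"]);np.savez("w3.npz",**c)
p=wcloud(c);ok=c["depth"]>0
for a,b in[(49,60),(63,75)]:
    m=ok&(abs(p[...,0]-618)<50)&(abs(p[...,1]+285)<65)&(p[...,2]>a)&(p[...,2]<b);print(m.sum(),*box(p[m]),p[m].min(0).round(),p[m].max(0).round())
m=ok&(abs(p[...,0]-618)<110)&(abs(p[...,1]+285)<120)&(p[...,2]>33)&(p[...,2]<43);print("carton",*box(p[m]),np.percentile(p[m],[2,98],0))
go(618,-285,38,2)
E
```

```text
2495 [ 618.9 -290.7] [49.7 88.8] 1.0 [ 593. -335.   49.] [ 644. -246.   60.]
2011 [ 618.  -289.9] [33.8 66.8] 2.2 [ 602. -324.   63.] [ 636. -257.   74.]
carton [ 614.3 -297.8] [141.  187.7] 5.5 [[ 539.79251514 -391.93785249   33.57458325]
 [ 689.02257807 -201.83984426   40.51310191]]
row [ -2.3  -0.5 181.5] [-0.0002 -0.0002  0.0016] cur yaw 2.09 grasp now [ 618.5 -282.7  219.5]
```

View pics/w3.png

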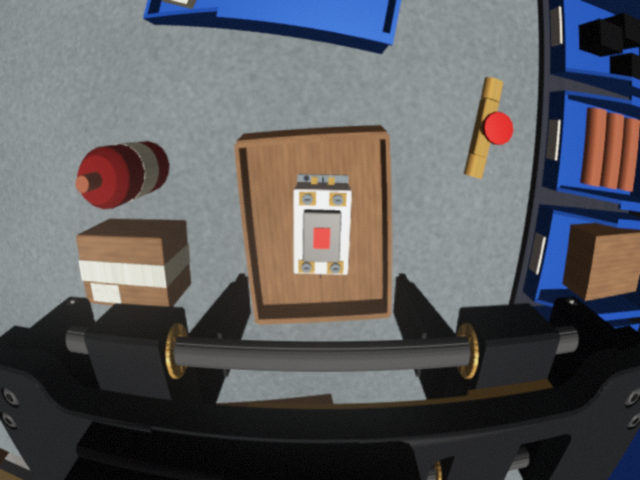

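The wrist view shows the white contactor at (322,230), centred in the carton with finger room on both sides (jaws along world x). Descend and grasp.

Call:
{"api": "carry_out", "payload": {"rows": [[-5, 0, 25, 0, 0, 0], [-5, 0, 60, 0, 0, 0], [-5, 0, 95, 0, 0, 0], [-5, 0, 120, 0, 0, 0], [-5, 0, 140, 0, 0, 0], [-5, 0, 157, 0, 0, 0], [-5, 0, 170, 0, 0, 0], [-5, 0, 178, 0, 0, 0], [-5, 0, 181, 0, 0, 0], [-5, 0, 181, 0, 0, 0], [-5, 0, 181, 0, 0, 0]]}}

```text
t: 27.2
tool_pos: [619.1, -289.3, 20.3]
orientation: [2.181, 2.259, 0.0]
contact_force: [0.1, 0.5, -0.3]
grip_width: 0.78
```

Call:
{"api": "carry_out", "payload": {"rows": [[0, 0, 0, 0, 0, 0], [0, 0, 0, 0, 0, 0], [0, 0, 0, 0, 0, 0], [0, 0, 0, 0, 0, 0], [0, 0, 0, 0, 0, 0], [0, 0, 0, 0, 0, 0], [0, 0, 0, 0, 0, 0]], "grip": 0}}

```text
t: 27.9
tool_pos: [618.8, -289.2, 19.8]
orientation: [2.182, 2.26, -0.0]
contact_force: [-1.2, 0.4, 3.2]
grip_width: 0.527
```

Call:
{"api": "carry_out", "payload": {"rows": [[0, 0, -8, 0, 0, 0], [0, 0, -25, 0, 0, 0], [0, 0, -50, 0, 0, 0], [0, 0, -80, 0, 0, 0], [0, 0, -110, 0, 0, 0], [0, 0, -140, 0, 0, 0], [0, 0, -165, 0, 0, 0], [0, 0, -177, 0, 0, 0], [0, 0, -177, 0, 0, 0]]}}

```text
t: 28.8
tool_pos: [619.2, -289.3, 198.7]
orientation: [2.18, 2.258, 0.001]
contact_force: [-0.1, -0.5, -3.2]
grip_width: 0.53
```

```bash
python3 - <<'E'
from h import *
go(617.6,-25.5,216,-8.7)
c=camera("wrist");p=wcloud(c);ok=c["depth"]>0;h=cv2.cvtColor(c["color"],cv2.COLOR_BGR2HSV)
t=monitor.read_state()["tool_pos"];
m=ok&(abs(p[...,0]-t[0])<24)&(abs(p[...,1]-t[1])<60)&(abs(p[...,2]-t[2]-18.8-18)<4)
print(t,m.sum(),np.percentile(p[m],[2,50,98],0).round(1))
E
```

```text
row [263.7   7.7   1.1] [0.0029 0.0015 0.1869] cur yaw 2.01 grasp now [ 619.1 -289.3  217.5]
[ 618.68120032 -289.05744681  196.84009702] 7256 [[ 595.2 -326.9  231.3]
 [ 618.  -266.1  236.1]
 [ 642.2 -251.5  237.5]]
```

Grip is centred. Move over the bin place.

Call:
{"api": "carry_out", "payload": {"rows": [[15, 0, 0, 0, 0, 0.01], [45, 1, 0, 0, 0, 0.03], [85, 2, 0, 0, 0, 0.06], [125, 4, 0, 0, 0, 0.09], [165, 5, 0, 0, 0, 0.12], [205, 6, 0, 0, 0, 0.15], [235, 7, 0, 0, 0, 0.18], [254, 8, 0, 0, 0, 0.187], [262, 8, 0, 0, 0, 0.187], [264, 8, 0, 0, 0, 0.187], [264, 8, 0, 0, 0, 0.187], [264, 8, 0, 0, 0, 0.187]]}}

```text
t: 30.05
tool_pos: [617.5, -25.9, 196.2]
orientation: [-2.384, -2.045, 0.001]
contact_force: [-0.6, -0.3, -2.7]
grip_width: 0.526
```

```bash
python3 - <<'E'
from h import *
go(617.6,-25.5,38.8,-8.7)
E
```

```text
row [4.000e-01 1.000e-01 1.762e+02] [-0.0004  0.0002 -0.001 ] cur yaw -8.76 grasp now [617.5 -25.9 215. ]
```

Call:
{"api": "carry_out", "payload": {"rows": [[0, 0, 25, 0, 0, 0], [0, 0, 60, 0, 0, 0], [0, 0, 95, 0, 0, 0], [0, 0, 120, 0, 0, 0], [0, 0, 140, 0, 0, 0], [0, 0, 155, 0, 0, 0], [0, 0, 166, 0, 0, 0], [0, 0, 172, 0, 0, 0], [0, 0, 175, 0, 0, 0], [0, 0, 176, 0, 0, 0], [0, 0, 177, 0, 0, 0], [0, 0, 177, 0, 0, 0]]}}

```text
t: 31.25
tool_pos: [617.7, -25.0, 20.0]
orientation: [2.383, 2.046, 0.001]
contact_force: [0.3, -0.5, -2.6]
grip_width: 0.53
```

Call:
{"api": "carry_out", "payload": {"rows": [[0, 0, 0, 0, 0, 0], [0, 0, 0, 0, 0, 0], [0, 0, 0, 0, 0, 0], [0, 0, 0, 0, 0, 0], [0, 0, 0, 0, 0, 0], [0, 0, 0, 0, 0, 0], [0, 0, -10, 0, 0, 0], [0, 0, -35, 0, 0, 0], [0, 0, -75, 0, 0, 0], [0, 0, -115, 0, 0, 0], [0, 0, -155, 0, 0, 0], [0, 0, -175, 0, 0, 0], [0, 0, -180, 0, 0, 0], [0, 0, -180, 0, 0, 0]], "grip": 0.78}}

```text
t: 32.65
tool_pos: [617.5, -25.0, 200.1]
orientation: [2.383, 2.046, 0.001]
contact_force: [-0.1, 0.4, 0.6]
grip_width: 0.781
```

```bash
python3 - <<'E'
from h import *
c=camera("wrist");cv2.imwrite("pics/w4.png",c["color"]);p=wcloud(c);ok=c["depth"]>0;h=cv2.cvtColor(c["color"],cv2.COLOR_BGR2HSV)
m=ok&(abs(p[...,0]-617)<45)&(abs(p[...,1]+25)<60)&(p[...,2]>50)&(p[...,2]<60)&~((h[...,0]>100)&(h[...,0]<130)&(h[...,1]>120));print("new",m.sum(),*box(p[m]))
go(602,250.1,216,-8.7)
E
```

```text
new 2477 [618.  -25.3] [86.7 49.9] 80.2
row [269.6 -56.6   1.7] [-0.0009  0.0001 -0.0001] cur yaw -8.71 grasp now [617.1 -25.  217.7]
```

View pics/w4.png

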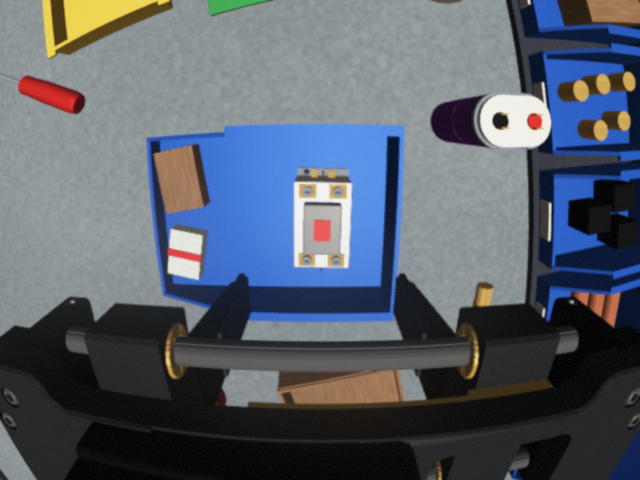

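The white contactor is in place and square in the bin at (322,225). Next I return the oval can.

Call:
{"api": "carry_out", "payload": {"rows": [[25, -5, 0, 0, 0, 0], [65, -14, 0, 0, 0, 0], [110, -23, 0, 0, 0, 0], [155, -33, 0, 0, 0, 0], [200, -42, 0, 0, 0, 0], [235, -50, 0, 0, 0, 0], [257, -55, 0, 0, 0, 0], [266, -57, 0, 0, 0, 0], [270, -57, 0, 0, 0, 0], [270, -57, 0, 0, 0, 0], [270, -57, 0, 0, 0, 0]], "grip": 1}}

```text
t: 33.8
tool_pos: [602.3, 249.3, 199.2]
orientation: [-2.385, -2.045, 0.001]
contact_force: [0.1, -0.2, 0.5]
grip_width: 1.0
```

```bash
python3 - <<'E'
from h import *
c=camera("wrist");p=wcloud(c);h=cv2.cvtColor(c["color"],cv2.COLOR_BGR2HSV);ok=c["depth"]>0
for nm,x,y in[("oval",602,250),("round",600,339)]:
    m=ok&(abs(p[...,0]-x)<42)&(abs(p[...,1]-y)<42)&(p[...,2]>115)&(p[...,2]<140)&(h[...,2]>20)
    print(nm,m.sum(),*box(p[m]))
go(602.3,250.1,101.8,-8.7)
E
```

```text
oval 4677 [601.8 249.8] [64.7 43.4] 80.8
round 4565 [599.6 336.5] [50.  50.1] 80.6
row [ 8.000e-01 -1.000e-01  1.164e+02] [-0.0002  0.0003 -0.0015] cur yaw -8.78 grasp now [602.3 249.3 218.2]
```

Call:
{"api": "carry_out", "payload": {"rows": [[0.5, 0, 20, 0, 0, 0], [0.5, 0, 45, 0, 0, 0], [0.5, 0, 70, 0, 0, 0], [0.5, 0, 92, 0, 0, 0], [0.5, 0, 107, 0, 0, 0], [0.5, 0, 114, 0, 0, 0], [0.5, 0, 116.5, 0, 0, 0], [0.5, 0, 116.5, 0, 0, 0]]}}

```text
t: 34.65
tool_pos: [602.5, 250.9, 83.5]
orientation: [2.384, 2.046, 0.001]
contact_force: [-0.1, 0.3, 0.2]
grip_width: 1.001
```

Call:
{"api": "carry_out", "payload": {"rows": [[0, 0, 0, 0, 0, 0], [0, 0, 0, 0, 0, 0], [0, 0, 0, 0, 0, 0], [0, 0, 0, 0, 0, 0], [0, 0, 0, 0, 0, 0], [0, 0, 0, 0, 0, 0], [0, 0, 0, 0, 0, 0], [0, 0, 0, 0, 0, 0], [0, 0, 0, 0, 0, 0]], "grip": 0}}

```text
t: 35.55
tool_pos: [602.1, 251.0, 83.0]
orientation: [2.384, 2.046, -0.0]
contact_force: [-0.5, 0.6, -0.2]
grip_width: 0.441
```

```bash
python3 - <<'E'
from h import *
go(550.4,-54.7,101.8,-8.7);go(600.2,338.9,101,-8.7)
E
```

```text
row [-310.    -4.9    0. ] [-0.      0.0001 -0.0002] cur yaw -8.71 grasp now [602.1 251.  101.8]
row [ 86.6 -15.2   0.8] [-0.      0.0001 -0.0002] cur yaw -8.71 grasp now [602.1 251.  101.8]
```

Call:
{"api": "carry_out", "payload": {"rows": [[0, 0, -8, 0, 0, 0], [0, 0, -25, 0, 0, 0], [0, 0, -45, 0, 0, 0], [0, 0, -65, 0, 0, 0], [0, 0, -85, 0, 0, 0], [0, 0, -100, 0, 0, 0], [-20, 0, -105, 0, 0, 0], [-50, -1, -105, 0, 0, 0], [-85, -2, -105, 0, 0, 0], [-120, -2, -105, 0, 0, 0], [-155, -3, -105, 0, 0, 0], [-190, -3, -105, 0, 0, 0], [-225, -4, -105, 0, 0, 0], [-255, -4, -105, 0, 0, 0], [-280, -5, -105, 0, 0, 0], [-297, -5, -105, 0, 0, 0], [-306, -5, -105, 0, 0, 0], [-309.5, -5, -105, 0, 0, 0], [-309.5, -5, -105, 0, 0, 0], [-309.5, -5, -105, 0, 0, 0]]}}

```text
t: 37.55
tool_pos: [550.3, -53.6, 188.0]
orientation: [-2.383, -2.047, 0.0]
contact_force: [-0.2, 0.1, -4.1]
grip_width: 0.44
```

Call:
{"api": "carry_out", "payload": {"rows": [[0, 0, 15, 0, 0, 0], [0, 0, 35, 0, 0, 0], [0, 0, 55, 0, 0, 0], [0, 0, 75, 0, 0, 0], [0, 0, 88, 0, 0, 0], [0, 0, 96, 0, 0, 0], [0, 0, 101, 0, 0, 0], [0, 0, 104, 0, 0, 0], [0, 0, 105, 0, 0, 0], [0, 0, 105.5, 0, 0, 0], [0, 0, 105.5, 0, 0, 0], [0, 0, 105.5, 0, 0, 0]]}}

```text
t: 38.75
tool_pos: [550.6, -54.2, 83.0]
orientation: [2.383, 2.046, 0.001]
contact_force: [-0.4, -0.4, -1.0]
grip_width: 0.444
```

```bash
python3 - <<'E'
from h import *
go(550.4,-54.7,101.8,-8.7)
c=camera("scene");s=camera("side");cv2.imwrite("pics/s4.png",np.hstack([cv2.resize(c["color"][150:320,220:400],(400,378)),cv2.resize(s["color"][160:320,250:430],(400,378))]))
E
```

```text
row [-0.5 -0.1 -0. ] [ 0.0008  0.0001 -0.0002] cur yaw -8.71 grasp now [550.5 -54.2 101.8]
```

View pics/s4.png

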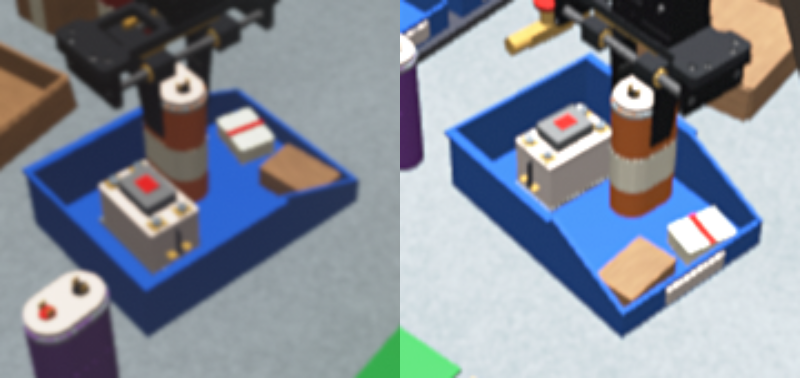

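The oval is back, upright and on the floor (the weight is mostly off the wrist). Release it and go for the round can.

Call:
{"api": "carry_out", "payload": {"rows": [[0, 0, 0.3, 0, 0, 0], [0, 0, 0.3, 0, 0, 0], [0, 0, 0.3, 0, 0, 0], [0, 0, 0.3, 0, 0, 0], [0, 0, 0.3, 0, 0, 0], [0, 0, 0.3, 0, 0, 0], [0, 0, -10, 0, 0, 0], [0, 0, -35, 0, 0, 0], [0, 0, -70, 0, 0, 0], [0, 0, -100, 0, 0, 0], [0, 0, -115, 0, 0, 0], [0, 0, -115, 0, 0, 0]], "grip": 1}}

```text
t: 40.05
tool_pos: [551.1, -54.3, 200.3]
orientation: [2.381, 2.044, 0.004]
contact_force: [0.2, -0.3, -0.0]
grip_width: 1.001
```

```bash
python3 - <<'E'
from h import *
go(600.2,338.5,216,-8.7)
E
```

```text
row [395.7 -11.    2.9] [ 0.0046  0.0004 -0.0001] cur yaw -8.71 grasp now [551.1 -54.3 219.1]
```

Call:
{"api": "carry_out", "payload": {"rows": [[30, -1, 0, 0, 0, 0], [75, -2, 0, 0, 0, 0], [120, -3, 0, 0, 0, 0], [165, -5, 0, 0, 0, 0], [210, -6, 0, 0, 0, 0], [255, -7, 0, 0, 0, 0], [300, -8, 0, 0, 0, 0], [340, -9, 0, 0, 0, 0], [370, -10, 0, 0, 0, 0], [388, -10.5, 0, 0, 0, 0], [395, -10.5, 0, 0, 0, 0], [395, -10.5, 0, 0, 0, 0], [395, -10.5, 0, 0, 0, 0]]}}

```text
t: 41.35
tool_pos: [599.8, 336.6, 197.3]
orientation: [2.384, 2.045, -0.001]
contact_force: [-0.5, -0.3, 0.9]
grip_width: 1.004
```

```bash
python3 - <<'E'
from h import *
go(600.2,338.5,101,-8.7)
E
```

```text
row [2.000e+00 1.000e-01 1.151e+02] [-0.0003  0.0006 -0.001 ] cur yaw -8.76 grasp now [599.8 336.6 216.1]
```

Call:
{"api": "carry_out", "payload": {"rows": [[1, 0, 20, 0, 0, 0], [1, 0, 45, 0, 0, 0], [1, 0, 70, 0, 0, 0], [1, 0, 92, 0, 0, 0], [1, 0, 107, 0, 0, 0], [1, 0, 113, 0, 0, 0], [1, 0, 115, 0, 0, 0], [1, 0, 115, 0, 0, 0]]}}

```text
t: 42.15
tool_pos: [600.3, 338.8, 83.2]
orientation: [2.384, 2.046, 0.001]
contact_force: [-0.2, -0.4, 0.4]
grip_width: 0.999
```

Call:
{"api": "carry_out", "payload": {"rows": [[0, 0, 0, 0, 0, 0], [0, 0, 0, 0, 0, 0], [0, 0, 0, 0, 0, 0], [0, 0, 0, 0, 0, 0], [0, 0, 0, 0, 0, 0], [0, 0, 0, 0, 0, 0], [0, 0, 0, 0, 0, 0], [0, 0, 0, 0, 0, 0]], "grip": 0}}

```text
t: 42.95
tool_pos: [599.9, 338.9, 82.5]
orientation: [2.384, 2.046, -0.0]
contact_force: [0.4, -0.0, 0.2]
grip_width: 0.524
```

```bash
python3 - <<'E'
from h import *
go(562.8,22.8,101,-8.7)
E
```

```text
row [-3.181e+02  1.110e+01  3.000e-01] [ 0.      0.     -0.0002] cur yaw -8.71 grasp now [599.9 338.9 101.3]
```

Call:
{"api": "carry_out", "payload": {"rows": [[0, 0, -8, 0, 0, 0], [0, 0, -25, 0, 0, 0], [0, 0, -45, 0, 0, 0], [0, 0, -65, 0, 0, 0], [0, 0, -85, 0, 0, 0], [0, 0, -100, 0, 0, 0], [-20, 1, -105, 0, 0, 0], [-50, 2, -105, 0, 0, 0], [-85, 3, -105, 0, 0, 0], [-120, 4, -105, 0, 0, 0], [-155, 5, -105, 0, 0, 0], [-190, 6, -105, 0, 0, 0], [-225, 7, -105, 0, 0, 0], [-255, 8, -105, 0, 0, 0], [-280, 9, -105, 0, 0, 0], [-300, 10, -105, 0, 0, 0], [-312, 11, -105, 0, 0, 0], [-318, 11, -105, 0, 0, 0], [-318, 11, -105, 0, 0, 0]]}}

```text
t: 44.85
tool_pos: [562.5, 22.4, 187.4]
orientation: [-2.384, -2.045, 0.0]
contact_force: [0.3, -0.2, -2.9]
grip_width: 0.522
```

Call:
{"api": "carry_out", "payload": {"rows": [[0, 0, 15, 0, 0, 0], [0, 0, 35, 0, 0, 0], [0, 0, 55, 0, 0, 0], [0, 0, 75, 0, 0, 0], [0, 0, 88, 0, 0, 0], [0, 0, 96, 0, 0, 0], [0, 0, 101, 0, 0, 0], [0, 0, 104, 0, 0, 0], [0, 0, 105, 0, 0, 0], [0, 0, 105.3, 0, 0, 0], [0, 0, 105.3, 0, 0, 0], [0, 0, 105.3, 0, 0, 0]]}}

```text
t: 46.05
tool_pos: [562.8, 22.8, 82.5]
orientation: [2.383, 2.046, 0.001]
contact_force: [0.2, 0.3, -2.6]
grip_width: 0.521
```

```bash
python3 - <<'E'
from h import *
go(562.8,22.8,101,-8.7)
E
```

```text
row [0.  0.  0.3] [ 0.0006  0.0001 -0.0002] cur yaw -8.71 grasp now [562.8  22.8 101.3]
```

Call:
{"api": "carry_out", "payload": {"rows": [[0, 0, 0.5, 0, 0, 0], [0, 0, 0.8, 0, 0, 0], [0, 0, 0.8, 0, 0, 0]]}}

```text
t: 46.35
tool_pos: [562.9, 22.8, 82.4]
orientation: [2.383, 2.046, 0.001]
contact_force: [-2.0, 0.4, 8.4]
grip_width: 0.526
```

Call:
{"api": "carry_out", "payload": {"rows": [[0, 0, 0, 0, 0, 0], [0, 0, 0, 0, 0, 0], [0, 0, 0, 0, 0, 0], [0, 0, 0, 0, 0, 0], [0, 0, 0, 0, 0, 0], [0, 0, 0, 0, 0, 0], [0, 0, -10, 0, 0, 0], [0, 0, -35, 0, 0, 0], [0, 0, -70, 0, 0, 0], [0, 0, -110, 0, 0, 0], [0, 0, -140, 0, 0, 0], [0, 0, -150, 0, 0, 0], [0, 0, -150, 0, 0, 0]], "grip": 1}}

```text
t: 47.65
tool_pos: [562.9, 22.9, 233.0]
orientation: [2.382, 2.045, 0.003]
contact_force: [0.1, 0.6, 0.5]
grip_width: 1.001
```

```bash
python3 - <<'E'
from h import *
c=camera("wrist");cv2.imwrite("pics/w5.png",c["color"]);p=wcloud(c);h=cv2.cvtColor(c["color"],cv2.COLOR_BGR2HSV);ok=c["depth"]>0
for nm,x,y,a,b in[("oval",550,-54,115,127),("round",562,22,110,140),("new",617.5,-25,50,60)]:
    m=ok&(abs(p[...,0]-x)<42)&(abs(p[...,1]-y)<42)&(p[...,2]>a)&(p[...,2]<b)&(h[...,2]>20)
    print(nm,m.sum(),*box(p[m]) if m.sum()>9 else "")
c=camera("scene");cv2.imwrite("pics/s5.png",c["color"]);np.savez("scene1.npz",**c);c=camera("side");np.savez("side1.npz",**c)
for t in "01":
    P,C=fused(t);q=np.vstack(P);q=q[(abs(q[:,0]-435)<40)&(abs(q[:,1]+225)<40)&(q[:,2]>45)&(q[:,2]<100)];print("drier",len(q),np.median(q,0).round(1))
    for i in (0,1):
      q=P[i]
      for nm,x,y,a,b in[("round",562.5,22.5,120,130),("oval",550,-54,115,125)]:
        m=(abs(q[:,0]-x)<32)&(abs(q[:,1]-y)<37)&(q[:,2]>a)&(q[:,2]<b);print(t,i,nm,m.sum(),q[m].mean(0).round(1) if m.sum() else "")
E
```

```text
oval 2280 [551.2 -49.7] [53. 43.] 81.7
round 3217 [562.7  20.7] [50.2 50. ] 39.5
new 1839 [617.5 -24.4] [83.6 50.2] 80.6
drier 1078 [ 437.8 -215.4   73.4]
0 0 round 307 [569.6  26.  127.1]
0 0 oval 329 [556.1 -50.2 121.9]
0 1 round 259 [556.8  28.7 126.9]
0 1 oval 307 [545.2 -47.6 121.8]
drier 1048 [ 438.  -215.5   72.7]
1 0 round 296 [570.   25.9 127.1]
1 0 oval 354 [556.2 -51.8 121.9]
1 1 round 247 [557.7  29.1 126.8]
1 1 oval 283 [545.3 -47.5 121.5]
```

View pics/s5.png

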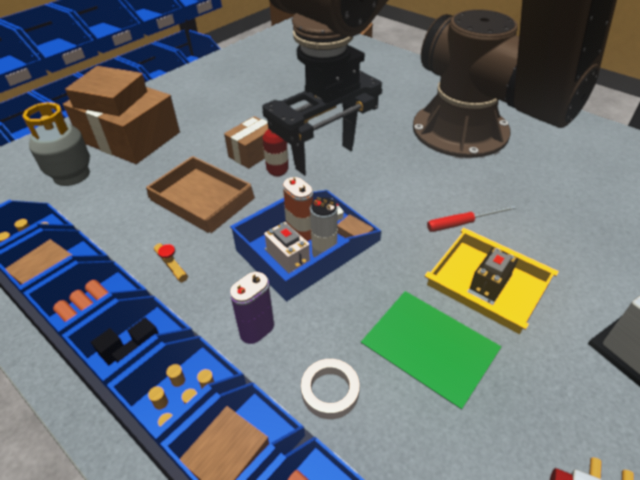

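Everything is back in place, with before/after differences under 2 mm, and the gripper is clear. I'm handing in.

```bash
python3 -c "
from h import *
print(env.job_done())"
```

```text
the job is handed in; nothing more can be done
None
```

The job is done and handed in at about 48 s of the 136 s allowed; the hand-in gave no verdict.

I stood both capacitors on the green mat and set the black contactor base down in the yellow tray. The white contactor then went into the bin's rear place, and each capacitor went back where it had been.

Last checks:
- **Capacitors:** the two fixed cameras, compared before and after, show each within 2 mm of its start, both upright in the final view.
- **White contactor:** found at (617.5, −24.4), within about 1 mm of the planned place and within about 1° of square to the bin.
- **Black contactor:** base down and centred in the tray.
- **Drier:** unmoved, under 1 mm of difference.
- **Robot:** gripper open and clear of everything.

Two readings disagreed:
- **Oval capacitor:** the last wrist-camera box put it about 5 mm off in y, but the gripper partly hid it and the box came out short (53 mm instead of 66). I relied on the fixed cameras instead.
- **Carton:** its long side lay along the white contactor's length rather than its width as described. There was still enough finger room.

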